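# Spring open the handleless cutter cupboard

### The arm

A 7-joint arm with a two-finger parallel gripper is mounted at the origin on the work surface. World frame = base frame: x ahead of the robot, y to its left, z up, the work surface at z = 0. Lengths are in mm, angles in rad, forces in N, time in s.
With the tool pointing down it reaches from about 400 to 875 mm from the base axis. Payload 4.4 kg.
Tool frame: the origin (TCP) lies at the very end of the fingers, on their centre line; the grasp point (between the pads) lies 19 mm behind it (ctrl.grasp_offset is the distance from the TCP to the grasp point, in mm); z points along the fingers, y is the line along which they close (so a half turn about z gives the same grasp; the last joint's range is limited). The gripper opens to 85 mm and grips with 20 to 120 N. Pads are 22 mm wide; open, the fingers measure 114 mm over their backs; the gripper's body (76 mm by 85 mm) begins 54 mm behind the grasp point. The pads swing forward as they close: fully open they stand 13 mm farther back than shut.
Start: joints at [1.054, 0.628, 0.038, 1.517, -0.027, 0.996, -0.02], TCP at [283.224, -585.066, 231.313] pointing down, gripper open.
Joint ranges: [-3.06, 3.06], [-0.37, 2.12], [-1.25, 1.32], [0.18, 2.47], [-1.1, 4.24], [0.23, 1.98], [-2.94, 2.94]. Speed limits (rad/s): [2.57, 2.57, 3.14, 3.14, 3.14, 3.14, 3.14].

### API

Orientations are given as [roll, pitch, yaw] about the fixed x, y, z axes, in that order (R = Rz(yaw) Ry(pitch) Rx(roll)).
In Python, from cell import status, cams, ctrl gives the robot as it stands.
- The arm moves only by the tool move_arm, never from a script. Its argument "plan" is a list of rows, each a list of 3 entries, a list of its own where there are three numbers: the shift along the world's x, y, z in mm, then the turn, a rotation vector about the world's x, y, z in degrees, then the opening, from 0 (shut) to 1 (fully open). In form: [[[x, y, z], [wx, wy, wz], gripper], ...]. A call has 1 to 10 rows; each row shifts and turns the commanded pose from where the row before left it; what a row does not reach is not made up. A row lasts 1/8 s, in which the tool goes at most 62.5 mm and 10.7 degrees, less where a joint would pass 70% of its speed; a pose out of reach is approached as far as the arm can. A call with a gripper value outside its range is refused whole. The fingers move at their own pace and stop on an object; the grip force is fixed at half the most. Time passes only in rows, so rows that do not move let the fingers close. It gives the time, the measured TCP pose, the force, the opening and the grip force at its end, in the units of the state.
- status.read_state(): the state, without advancing time (a new reading comes with each control period).
- cams.get_image(name): name is "side" or "top"; returns the picture (480x640x3 uint8, blue, green, red); there is no depth.
- cams.camera_params(name): a dict with "K" (3x3 intrinsics, pixels), "pose" (4x4, takes a point from camera to world coordinates). Camera axes: x right, y down, z forward; pixel columns grow to the right and rows downward; lengths in mm; the calibration is good to about 2 mm. A picture is of the moment at which its call begins. camera_params takes no time and is no camera call.
- ctrl.finish_job(): hands the job in; it is judged then, once.
The state is a dict: "clock": time; "qpos": joint angles; "qd": joint speeds; "tau": joint torques, N m; "eef_pos": TCP position; "tool_rot": TCP orientation; "force": force on the tool from outside, world axes, zero at the start; "torque": the same for the moment, N m; "width": finger opening in mm; "gripper_force": force on a finger pad.
Only numpy, scipy, OpenCV 4.12 (cv2) and the standard library are available. Lean on these libraries where they do the work, as an engineer would, in place of code of your own. Each camera call takes 0.05 s, during which the arm holds its last target. There are 200 camera calls.

### The job

Open the little oak cupboard with the blue handleless door. First slide the amber glass dish along the marble, without lifting or tipping it, until it stands clear of the door's whole swing; then press the shut door near its free edge so that the push-to-open catch springs it ajar, and with a fingertip behind the ajar edge push the door wide open, about square to the cupboard or further. The door must not strike the dish, and everything else stays where it stands.

Things in the scene. Friction and masses are not known exactly. Their poses are not given: they have to be found in the camera images.
- cupboard: Small oak cupboard, fixed on the marble (z = 0): 220 mm wide (its y), 170 mm deep (its x), 240 mm tall, bare flat top. Origin at the centre of its underside; z up; its front looks along its -x, the way the door opens. Its sides' front edges lie 85 mm from the origin towards -x. The door covers the whole front: hinge at the -y end, free edge at the +y end.
- door (a joint): Blue handleless door, 216 mm wide, 18 mm thick, 14 to 238 mm above the marble, upright hinge. Angle in rad: 0 shut, grows opening outwards, 1.57 square to the cupboard, stop at 1.75; -0.02 pressed home. Shut, its back is 5 mm in front of the sides, its outer face 108 mm from the cupboard's origin towards -x. Light friction (0.3 N at the free edge) holds it where it is left.
- door_hinge (a point): Point on the door's hinge axis, level with the top of the door (238 mm above the marble), at the back face of the door (90 mm towards -x and 110 mm towards -y from the cupboard's origin).
- door_edge (a point): Middle of the door's thickness at the top of its free edge, 218 mm from the hinge axis; moves with the door.
- catch (a joint): Plunger of the touch latch inside, bearing on the door's back 170 mm from the hinge axis, 90 mm above the marble. Travel in m: 0 latched. Pressing the door in 3 mm there (4 mm near the free edge; about 4 N, then at 5 mm a firm stop: 10 N is sure) trips it; when let go, its spring drives it out to 0.045 and leaves the door ajar at about 0.28 rad, free edge 60 mm out. It does not latch again.
- dish: Open amber glass dish, loose, about 180 g: 90 mm across at the rim, 74 mm at the foot, 34 mm tall, wall 4 mm, floor 5 mm thick and 66 mm across inside. Origin at the centre of its underside, on the marble; z up. Starts within the door's swing; clear when its origin is 270 mm or more (from above) from the hinge axis, or past the hinge end, 220 mm or more from the cupboard's origin towards its -y.
- green_scraper: Green silicone dough scraper lying flat, bystander: 105 by 105 mm, 9 mm tall. Origin at the centre of its underside.
- bench_scraper: Stainless bench scraper with a dark wooden grip lying flat, bystander: 115 by 150 mm, 26 mm tall. Origin under its middle, on the marble.
- timer: Red round plastic timer with a white press button on top, bystander: 74 mm across, 43 mm tall. Origin at the centre of its underside.
- salt_pot: White ceramic salt pot with a cork lid, bystander: 62 mm across, 66 mm tall. Origin at the centre of its underside.
Not all that is in view belongs to the job. What is meant by the dish is not green or pink, and is the smaller of those in its own colour.

How it is judged:
By the outcome, as a careful person would: the job done as asked, in the order asked, and still so for the second after the job is handed in, with the robot touching nothing.
It also fails if it takes over 58 s, if anything falls off the work surface, if the arm or the gripper's body presses on something with over 40 N, if the wrist force passes 120 N, or if a joint passes its speed limit or range.

## Working session

There is one attempt and no reset: what is moved stays moved. The work goes in short steps, Python scripts to look and compute and a tool call to move; the robot and the scene stay as the last step left them, time stands still between calls to the robot, and variables do not carry over. Pictures are saved under pics/ and viewed, at most 10 in all, crops included, and the job is handed in when it is done.

Besides the shell and the picture viewer there is one more tool, called after "Call:" by a JSON object that holds its "method" and its "body", one argument or row to a line. move_arm: Moves the arm, as the interface text tells. Its arguments: {"type":"object","properties":{"plan":{"type":"array","items":{"type":"array"}}},"required":["plan"]}

```bash
mkdir -p pics; cat > h.py <<'E'
import numpy as np, cv2
from cell import status, cams, ctrl
def ray(n,u,v,z):
    p=cams.camera_params(n);K=np.array(p["K"]);T=np.array(p["pose"])
    d=T[:3,:3]@np.linalg.solve(K,[u,v,1.]);o=T[:3,3]
    return o+d*(z-o[2])/d[2]
def pix(n,P):
    p=cams.camera_params(n);K=np.array(p["K"]);T=np.array(p["pose"])
    c=T[:3,:3].T@(np.array(P,float)-T[:3,3]);q=K@c
    return q[:2]/q[2]
E
python3 - <<'E'
from h import *
for n in("top","side"):
    cv2.imwrite(f"pics/{n}0.png",cams.get_image(n)); p=cams.camera_params(n); print(n,np.round(p["K"],1).tolist(),np.round(p["pose"],3).tolist())
s=status.read_state();print(s)
E
```

```text
top [[477.4, 0.0, 328.8], [0.0, 477.4, 242.3], [0.0, 0.0, 1.0]] [[0.007, -0.992, 0.127, 383.127], [-1.0, -0.006, 0.009, -71.449], [-0.008, -0.127, -0.992, 1203.433], [0.0, 0.0, 0.0, 1.0]]
side [[563.9, 0.0, 328.6], [0.0, 563.9, 240.2], [0.0, 0.0, 1.0]] [[-0.811, 0.436, -0.39, 965.381], [0.585, 0.604, -0.541, 616.671], [-0.0, -0.667, -0.745, 1085.956], [0.0, 0.0, 0.0, 1.0]]
{'clock': 0.1, 'qpos': array([ 1.05417519,  0.6292165 ,  0.03847885,  1.51825724, -0.02700074,
        0.99629799, -0.01999893]), 'qd': array([ 0.00049054, -0.00202509, -0.00018868, -0.0023238 , -0.00018564,
        0.00222749,  0.00080444]), 'tau': array([ 1.98737151e-03, -5.64534116e+01,  1.22997142e+00, -1.93972689e+01,
        1.11727897e-02,  5.46636031e-03,  1.24701162e-05]), 'eef_pos': array([ 282.97896524, -584.55885976,  230.50917195]), 'tool_rot': array([-3.13993278e+00,  3.38201397e-05,  4.50794506e-01]), 'force': array([-0.89481889, -0.54253283,  0.25728151]), 'torque': array([-0.00828442,  0.06242063,  0.02479263]), 'gripper_force': 0.0, 'width': 85.17042496523374}
```

View pics/top0.png

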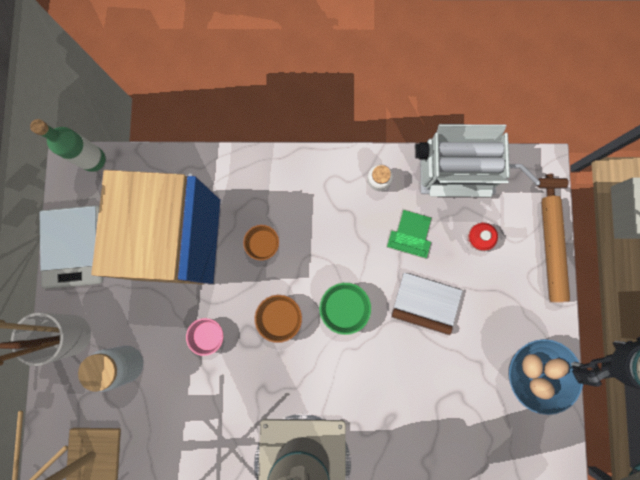

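View pics/side0.png

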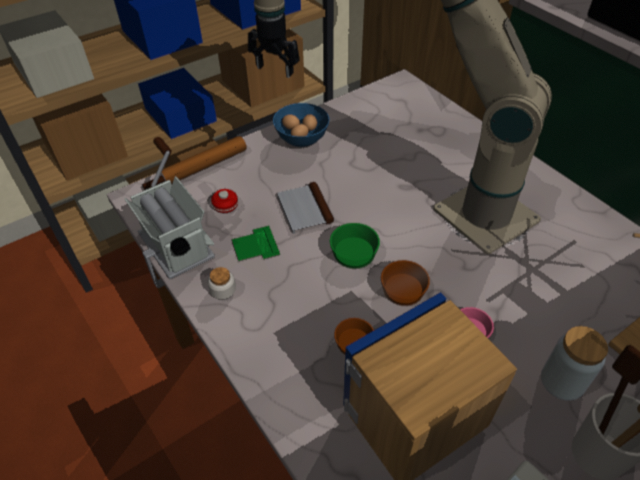

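The top view shows two amber dishes, a small one at (262,242) and a larger one at (278,318). It also shows a green bowl (345,308) and a pink cup (205,336). I choose the small amber dish at (262,242). The door faces right, and its hinge is at the upper (far) end.

```bash
python3 - <<'E'
from h import *
im=cv2.imread("pics/top0.png");hsv=cv2.cvtColor(im,cv2.COLOR_BGR2HSV)
def blobs(lo,hi,z,name):
    m=cv2.inRange(hsv,lo,hi);m=cv2.morphologyEx(m,cv2.MORPH_OPEN,np.ones((3,3)))
    cs,_=cv2.findContours(m,0,2)
    for c in cs:
        if cv2.contourArea(c)<250: continue
        (u,v),r=cv2.minEnclosingCircle(c)
        x,y,w,h=cv2.boundingRect(c)
        if v<140 : continue
        a=ray("top",x,v,z);b=ray("top",x+w,v,z)
        print(name,np.round([u,v,r]),"box",x,y,w,h,np.round(ray("top",x+w/2,y+h/2,z)[:2]),"width",round(abs(a-b)[1]), "h", round(abs(ray("top",u,y,z)-ray("top",u,y+h,z))[0]))
    return m
blobs((5,150,60),(15,255,255),34,"amber")
blobs((150,80,100),(179,170,255),60,"pink")
blobs((45,120,40),(75,255,255),9,"green")
blobs((0,200,100),(4,255,255),30,"red")
m=blobs((110,120,40),(125,255,255),238,"blue")
c=max(cv2.findContours(m,0,2)[0],key=cv2.contourArea)
q=cv2.approxPolyDP(c,3,True)[:,0];print(q.tolist())
for p in q: print(p,np.round(ray("top",*map(float,p),238)[:2]),np.round(ray("top",*map(float,p),14)[:2]))
cr=im[150:360,60:360];cv2.imwrite("pics/crop.png",cv2.resize(cr,None,fx=2.6,fy=2.6,interpolation=cv2.INTER_CUBIC))
E
```

```text
amber [279. 318.  23.] box 256 296 45 44 [347.  60.] width 109 h 105
amber [261. 242.  17.] box 245 226 33 34 [530. 106.] width 82 h 85
pink [204. 337.  19.] box 186 319 37 36 [302. 231.] width 88 h 84
green [345. 308.  25.] box 320 284 50 50 [ 370. -102.] width 124 h 123
green [412. 235.  25.] box 389 211 41 46 [ 559. -264.] width 103 h 117Traceback (most recent call last):
  File "<stdin>", line 19, in <module>
ValueError: max() iterable argument is empty
```

```bash
python3 - <<'E'
from h import *
im=cv2.imread("pics/top0.png");hsv=cv2.cvtColor(im,cv2.COLOR_BGR2HSV)
print(hsv[230,200],hsv[190,195],hsv[237,484], hsv[178,380])
m=cv2.inRange(hsv,(100,150,30),(130,255,255));m[:,:150]=0;m[:,260:]=0
c=max(cv2.findContours(m,0,2)[0],key=cv2.contourArea)
q=cv2.approxPolyDP(c,2.5,True)[:,0]
for p in q: print(p,np.round(ray("top",*map(float,p),238)[:2]),np.round(ray("top",*map(float,p),14)[:2]))
m=cv2.inRange(hsv,(10,40,120),(28,190,255));m[:150]=0;m[300:]=0;m[:,200:]=0
c=max(cv2.findContours(m,0,2)[0],key=cv2.contourArea)
q=cv2.approxPolyDP(c,4,True)[:,0]
for p in q: print("oak",p,np.round(ray("top",*map(float,p),240)[:2]))
cr=im[150:360,60:360];cv2.imwrite("pics/crop.png",cv2.resize(cr,None,fx=2.6,fy=2.6,interpolation=cv2.INTER_CUBIC))
E
```

```text
[109 146  75] [107 150  85] [ 42   6 227] [ 15 117 207]
[188 177] [642. 231.] [702. 302.]
[179 278] [432. 240.] [443. 313.]
[189 279] [430. 220.] [441. 288.]
[186 276] [436. 226.] [448. 295.]
[189 272] [444. 221.] [459. 288.]
[190 277] [434. 218.] [446. 285.]
[192 269] [450. 215.] [466. 281.]
[196 277] [434. 206.] [446. 270.]
[191 279] [430. 216.] [441. 283.]
[202 280] [428. 193.] [439. 255.]
[206 279] [430. 185.] [441. 245.]
[207 268] [453. 184.] [469. 244.]
[212 269] [451. 174.] [466. 231.]
[210 275] [439. 178.] [451. 235.]
[208 271] [447. 182.] [461. 241.]
[210 276] [437. 178.] [449. 235.]
[213 264] [461. 172.] [479. 229.]
[212 268] [453. 174.] [469. 231.]
[209 265] [459. 180.] [476. 239.]
[214 255] [479. 171.] [502. 227.]
[210 255] [479. 179.] [502. 237.]
[215 246] [498. 170.] [524. 226.]
[210 245] [500. 180.] [527. 238.]
[215 242] [506. 170.] [534. 226.]
[218 200] [594. 167.] [642. 223.]
[202 185] [625. 202.] [681. 265.]
[199 185] [625. 208.] [681. 273.]
[205 190] [614. 195.] [668. 257.]
[199 192] [610. 207.] [663. 272.]
[195 185] [625. 216.] [681. 283.]
[199 183] [629. 208.] [686. 273.]
oak [104 169] [658. 407.]
oak [ 91 274] [439. 419.]
oak [176 282] [424. 245.]
oak [185 175] [646. 237.]
```

View pics/crop.png

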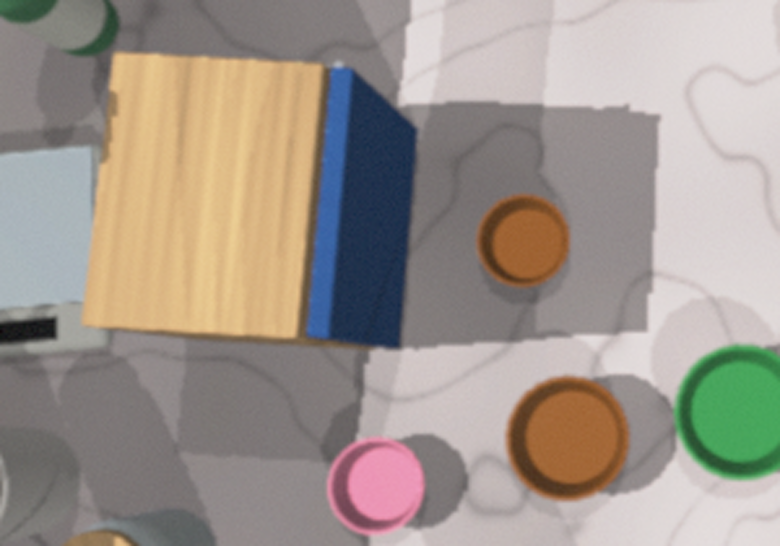

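The close crop confirms the choice: the small amber dish is centred near px (261.5,242.7), about (528,105) in the world. The door is the blue slab to its left, shut, with its free edge nearest the robot. Next I move in with the fingers shut.

Call:
{"method": "move_arm", "body": {
  "plan": [
    [[17,48,0],[0,0,-2.6],0],
    [[17,48,0],[0,0,-2.6],0],
    [[17,48,0],[0,0,-2.6],0],
    [[17,48,0],[0,0,-2.6],0],
    [[17,48,0],[0,0,-2.6],0],
    [[17,48,0],[0,0,-2.6],0],
    [[17,48,0],[0,0,-2.6],0],
    [[17,48,0],[0,0,-2.6],0],
    [[17,48,0],[0,0,-2.6],0],
    [[17,48,0],[0,0,-2.6],0]
  ]
}}

```text
clock: 1.35
eef_pos: [453.5, -103.4, 231.2]
tool_rot: [3.142, 0.0, -0.005]
force: [1.1, 0.7, 0.1]
width: -0.1
gripper_force: 0.0
```

Call:
{"method": "move_arm", "body": {
  "plan": [
    [[17,48,0],[0,0,0],0],
    [[17,48,0],[0,0,0],0],
    [[17,48,0],[0,0,0],0],
    [[12,48,0],[0,0,0],0],
    [[0,0,0],[0,0,0],0],
    [[0,0,0],[0,0,0],0]
  ]
}}

```text
clock: 2.1
eef_pos: [515.7, 86.2, 230.9]
tool_rot: [3.141, 0.001, -0.003]
force: [0.5, -0.4, 0.7]
width: 0.0
gripper_force: 0.0
```

Call:
{"method": "move_arm", "body": {
  "plan": [
    [[12,16,-40],[0,0,0],0],
    [[0,0,-55],[0,0,0],0],
    [[0,0,-55],[0,0,0],0],
    [[0,0,-20],[0,0,0],0],
    [[0,0,0],[0,0,0],0],
    [[0,0,0],[0,0,0],0]
  ]
}}

```text
clock: 2.85
eef_pos: [529.0, 101.9, 62.3]
tool_rot: [3.141, -0.002, -0.005]
force: [-0.0, -0.2, 0.4]
width: -0.6
gripper_force: 0.0
```

```bash
python3 - <<'E'
from h import *
a=cams.get_image("top");b=cams.get_image("side")
for n,i in(("top",a),("side",b)):
    e=status.read_state()["eef_pos"];p=pix(n,e);print(n,p,pix(n,[528,105,34]),e)
cr=lambda i,x,y:cv2.resize(i[y:y+150,x:x+150],(400,400),interpolation=cv2.INTER_CUBIC)
cv2.imwrite("pics/c1.png",np.hstack([cr(a,187,167),cr(b,280,260)]))
E
```

```text
top [261.05524914 241.86115193] [261.79811631 243.87924459] [529.32772131 102.57547402  62.78201911]
side [353.24776785 324.98845299] [353.98156032 332.76766992] [529.32772131 102.57547402  62.78201911]
```

View pics/c1.png

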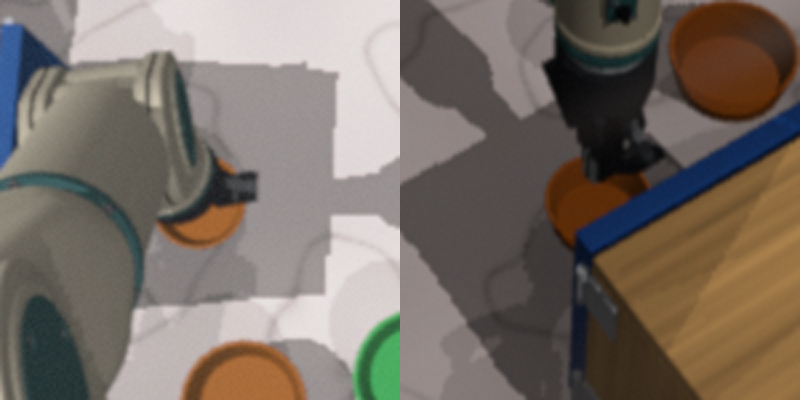

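The side crop shows the shut fingertips above the dish's middle. Now I lower them inside to about z=12 and check for contact.

Call:
{"method": "move_arm", "body": {
  "plan": [
    [[0,-2,-20],[0,0,0],0],
    [[0,0,-15],[0,0,0],0],
    [[0,0,-9],[0,0,0],0],
    [[0,0,-5],[0,0,0],0],
    [[0,0,0],[0,0,0],0]
  ]
}}

```text
clock: 3.58
eef_pos: [528.1, 101.0, 12.1]
tool_rot: [3.142, 0.0, -0.003]
force: [0.3, -0.1, 0.0]
width: -0.4
gripper_force: 0.0
```

Call:
{"method": "move_arm", "body": {
  "plan": [
    [[0,-4,0],[0,0,0],0],
    [[0,-4,0],[0,0,0],0],
    [[0,-4,0],[0,0,0],0],
    [[0,-4,0],[0,0,0],0],
    [[0,-4,0],[0,0,0],0],
    [[0,-5,0],[0,0,0],0],
    [[0,-7,0],[0,0,0],0],
    [[0,-8,0],[0,0,0],0],
    [[0,-8,0],[0,0,0],0],
    [[0,-8,0],[0,0,0],0]
  ]
}}

```text
clock: 4.82
eef_pos: [528.1, 44.2, 12.3]
tool_rot: [3.141, 0.0, -0.003]
force: [0.5, 0.9, 0.5]
width: -0.1
gripper_force: 0.6
```

Call:
{"method": "move_arm", "body": {
  "plan": [
    [[0,-8,0],[0,0,0],0],
    [[0,-8,0],[0,0,0],0],
    [[0,-8,0],[0,0,0],0],
    [[0,-8,0],[0,0,0],0],
    [[0,-8,0],[0,0,0],0],
    [[0,-8,0],[0,0,0],0],
    [[0,-8,0],[0,0,0],0],
    [[0,-8,0],[0,0,0],0],
    [[0,-8,0],[0,0,0],0],
    [[0,-8,0],[0,0,0],0]
  ]
}}

```text
clock: 6.08
eef_pos: [528.2, -35.6, 12.3]
tool_rot: [3.142, -0.0, -0.003]
force: [0.1, 1.0, -0.8]
width: 0.3
gripper_force: 0.5
```

Call:
{"method": "move_arm", "body": {
  "plan": [
    [[0,-8,0],[0,0,0],0],
    [[0,-8,0],[0,0,0],0],
    [[0,-8,0],[0,0,0],0],
    [[0,-8,0],[0,0,0],0],
    [[0,-8,0],[0,0,0],0],
    [[0,-6,0],[0,0,0],0],
    [[0,-4,0],[0,0,0],0],
    [[0,-2,0],[0,0,0],0],
    [[0,-1,0],[0,0,0],0],
    [[0,0,0],[0,0,0],0]
  ]
}}

```text
clock: 7.32
eef_pos: [528.2, -88.0, 12.3]
tool_rot: [3.142, 0.0, -0.003]
force: [-0.0, -0.2, -0.0]
width: 0.1
gripper_force: 0.2
```

```bash
python3 - <<'E'
from h import *
b=cams.get_image("side")
m=cv2.inRange(cv2.cvtColor(b,cv2.COLOR_BGR2HSV),(5,150,60),(15,255,255))
for c in cv2.findContours(m,0,2)[0]:
    if cv2.contourArea(c)>200:
        x,y,w,h=cv2.boundingRect(c);print(x,y,w,h,np.round(ray("side",x+w/2,y+h/2,20)))
print(status.read_state()["eef_pos"],pix("side",status.read_state()["eef_pos"]))
cv2.imwrite("pics/s2.png",b)
E
```

```text
147 345 93 104 [880.  28.  20.]
293 273 37 30 [528. -58.  20.]
211 268 18 16 [ 686. -217.   20.]
381 261 48 42 [338.  57.  20.]
0 230 169 250 [1025. -196.   20.]
162 137 84 44 [ 515. -628.   20.]
41 101 86 78 [ 768. -919.   20.]
242 35 61 71 [ 101. -913.   20.]
[528.21879162 -88.00631827  12.32321899] [304.5098785  281.96591872]
```

View pics/s2.png

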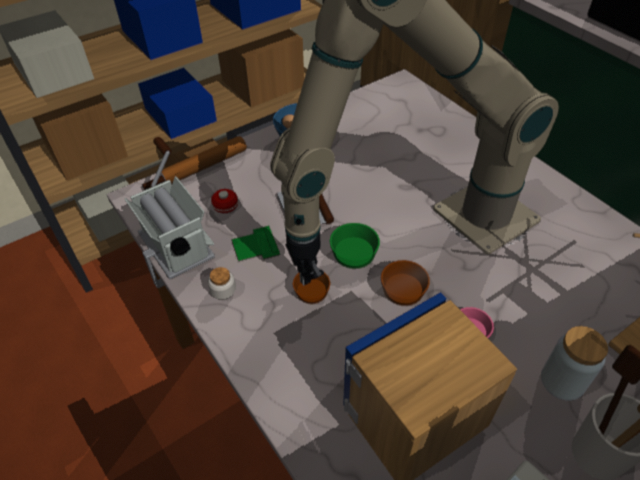

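The dish stands at px (311,288), near (528,-66), about 320 mm from the hinge and so clear. I back off the wall, lift out and go to the front of the door's free edge.

Call:
{"method": "move_arm", "body": {
  "plan": [
    [[0,8,0],[0,0,0],0],
    [[0,4,15],[0,0,0],0],
    [[0,0,45],[0,0,0],0],
    [[0,0,60],[0,0,0],0],
    [[0,0,60],[0,0,0],0],
    [[-20,45,3],[0,0,0],0],
    [[-20,50,0],[0,0,0],0],
    [[-20,50,0],[0,0,0],0],
    [[-20,50,0],[0,0,0],0],
    [[-6,40,0],[0,0,0],0]
  ]
}}

```text
clock: 8.62
eef_pos: [440.5, 161.2, 196.4]
tool_rot: [-3.141, -0.0, -0.001]
force: [0.4, 0.1, -0.0]
width: 0.1
gripper_force: 0.0
```

Call:
{"method": "move_arm", "body": {
  "plan": [
    [[0,10,0],[0,0,0],0],
    [[0,5,0],[0,0,0],0],
    [[0,0,0],[0,0,0],0]
  ]
}}

```text
clock: 9.0
eef_pos: [442.5, 172.9, 195.5]
tool_rot: [3.141, -0.0, -0.004]
force: [0.5, -0.5, -0.6]
width: -0.3
gripper_force: 0.0
```

```bash
python3 - <<'E'
from h import *
a=cams.get_image("top");b=cams.get_image("side")
m=cv2.inRange(cv2.cvtColor(b,cv2.COLOR_BGR2HSV),(5,150,60),(15,255,255))
for c in cv2.findContours(m,0,2)[0]:
    x,y,w,h=cv2.boundingRect(c)
    if cv2.contourArea(c)>200 and 250<x<400: print(x,y,w,h,np.round(ray("side",x+w/2,y+h/2,20)))
cr=lambda i,x,y:cv2.resize(i[y:y+150,x:x+150],(400,400),interpolation=cv2.INTER_CUBIC)
cv2.imwrite("pics/c3.png",np.hstack([cr(a,120,200),cr(b,340,210)]))
e=status.read_state()["eef_pos"];print(e,pix("side",e),pix("top",e))
E
```

```text
293 269 38 34 [524. -63.  20.]
381 261 46 43 [340.  57.  20.]
[442.51230355 172.48937349 195.36828252] [412.17741749 290.03180261] [217.64936998 274.33341632]
```

View pics/c3.png

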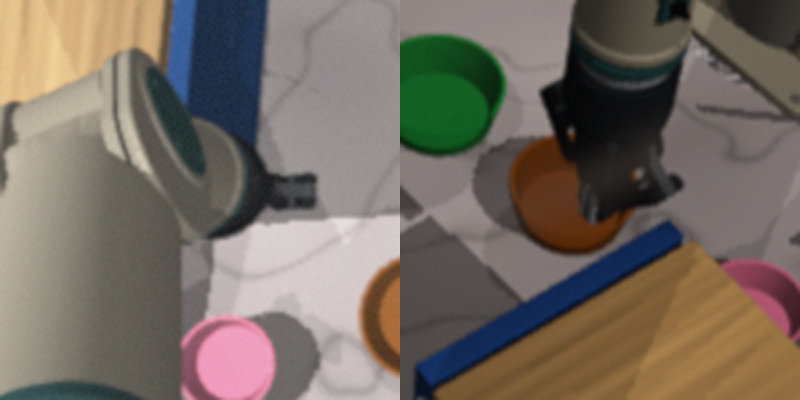

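```bash
python3 - <<'E'
from h import *
p=cams.camera_params("side");K=np.array(p["K"]);T=np.array(p["pose"])
d=T[:3,:3]@np.linalg.solve(K,[445,279,1.]);o=T[:3,3]
print(o+d*(442-o[0])/d[0], status.read_state()["qpos"])
E
```

```text
[442.         241.07614381 301.55268834] [-0.42838983  0.43415104 -0.00395887  2.03162932  0.0036877   0.67610311
 -2.01096248]
```

Call:
{"method": "move_arm", "body": {
  "plan": [
    [[0,0,0],[0,0,10],0],
    [[0,0,0],[0,0,10],0],
    [[0,0,0],[0,0,10],0],
    [[0,0,0],[0,0,10],0],
    [[0,0,0],[0,0,10],0],
    [[0,0,0],[0,0,10],0],
    [[0,0,0],[0,0,10],0],
    [[0,0,0],[0,0,10],0],
    [[0,0,0],[0,0,7],0]
  ]
}}

```text
clock: 10.22
eef_pos: [442.5, 172.5, 195.2]
tool_rot: [-3.141, 0.001, 1.517]
force: [-0.7, 0.9, -0.4]
width: 0.0
gripper_force: 0.0
```

Call:
{"method": "move_arm", "body": {
  "plan": [
    [[0,10,0],[0,0,0],0],
    [[0,8,0],[0,0,0],0],
    [[0,6,0],[0,0,0],0],
    [[0,4,0],[0,0,0],0],
    [[0,0,0],[0,0,0],0]
  ]
}}

```text
clock: 10.85
eef_pos: [442.1, 202.4, 195.3]
tool_rot: [3.142, -0.0, 1.516]
force: [0.0, -0.2, -0.0]
width: 0.1
gripper_force: 0.0
```

Call:
{"method": "move_arm", "body": {
  "plan": [
    [[0,3,0],[0,0,0],0],
    [[0,3,0],[0,0,0],0],
    [[0,3,0],[0,0,0],0],
    [[0,2,0],[0,0,0],0],
    [[0,0,0],[0,0,0],0]
  ]
}}

```text
clock: 11.48
eef_pos: [442.2, 212.4, 195.2]
tool_rot: [-3.141, 0.001, 1.515]
force: [0.0, -1.5, 0.3]
width: -0.3
gripper_force: 0.0
```

Call:
{"method": "move_arm", "body": {
  "plan": [
    [[0,2,0],[0,0,0],0],
    [[0,2,0],[0,0,0],0],
    [[0,0,0],[0,0,0],0]
  ]
}}

```text
clock: 11.85
eef_pos: [442.1, 216.4, 195.2]
tool_rot: [-3.141, 0.001, 1.515]
force: [0.1, -4.1, 2.2]
width: 0.2
gripper_force: 0.0
```

Call:
{"method": "move_arm", "body": {
  "plan": [
    [[0,1,0],[0,0,0],0],
    [[0,1,0],[0,0,0],0],
    [[0,0,0],[0,0,0],0]
  ]
}}

```text
clock: 12.22
eef_pos: [442.0, 217.9, 195.2]
tool_rot: [-3.141, 0.002, 1.515]
force: [0.7, -7.3, 1.9]
width: -0.1
gripper_force: 0.0
```

Call:
{"method": "move_arm", "body": {
  "plan": [
    [[0,1,0],[0,0,0],0],
    [[0,0,0],[0,0,0],0]
  ]
}}

```text
clock: 12.48
eef_pos: [442.0, 217.9, 195.1]
tool_rot: [-3.141, 0.003, 1.514]
force: [0.5, -7.6, 2.8]
width: -0.0
gripper_force: 0.0
```

Call:
{"method": "move_arm", "body": {
  "plan": [
    [[0,2,0],[0,0,0],0],
    [[0,1,0],[0,0,0],0],
    [[0,0,0],[0,0,0],0]
  ]
}}

```text
clock: 12.85
eef_pos: [441.9, 217.9, 195.0]
tool_rot: [-3.14, 0.008, 1.512]
force: [-0.2, -13.6, 6.3]
width: 0.4
gripper_force: 0.0
```

Force is past 10 N at the firm stop. Now I retreat to let the door spring ajar.

Call:
{"method": "move_arm", "body": {
  "plan": [
    [[0,-10,0],[0,0,0],0],
    [[0,-20,0],[0,0,0],0],
    [[0,-30,0],[0,0,0],0],
    [[0,-30,0],[0,0,0],0],
    [[0,-20,0],[0,0,0],0],
    [[0,0,0],[0,0,0],0],
    [[0,0,0],[0,0,0],0]
  ]
}}

```text
clock: 13.72
eef_pos: [442.7, 114.8, 195.6]
tool_rot: [3.14, -0.002, 1.517]
force: [0.3, -0.0, 0.2]
width: -0.4
gripper_force: 0.0
```

```bash
python3 - <<'E'
from h import *
a=cams.get_image("top");b=cams.get_image("side")
cr=lambda i,x,y:cv2.resize(i[y:y+150,x:x+150],(400,400),interpolation=cv2.INTER_CUBIC)
cv2.imwrite("pics/c4.png",np.hstack([cr(a,120,160),cr(b,320,250)]))
O=np.array([542.75,327]);X=np.array([.055,.9985]);Y=np.array([-.9985,.055]);H=O-90*X-110*Y
for t in (0,.28):
    e=H+218*(np.cos(t)*Y-np.sin(t)*X)-9*(np.cos(t)*X+np.sin(t)*Y); print(t,H,e,pix("side",[*e,238]),pix("top",[*e,238]))
E
```

```text
0 [647.635 231.085] [429.467  234.0885] [442.05524211 294.53293588] [182.00445563 279.29257178]
0.28 [647.635 231.085] [437.13342294 173.67957087] [417.16817473 275.69509071] [211.92698673 275.71050741]
```

View pics/c4.png

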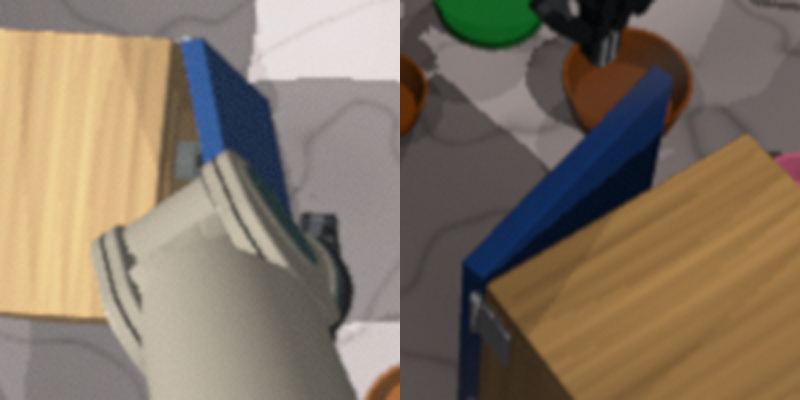

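The side crop shows the door ajar, with its edge at px (420,278). That is within 4 px of the edge predicted for 0.28 rad. I go round the edge and into the gap.

Call:
{"method": "move_arm", "body": {
  "plan": [
    [[-24,0,0],[0,0,0],0],
    [[-24,8,0],[0,0,0],0],
    [[0,30,0],[0,0,0],0],
    [[0,30,0],[0,0,0],0],
    [[0,30,0],[0,0,0],0],
    [[0,3,0],[0,0,0],0],
    [[0,0,0],[0,0,0],0]
  ]
}}

```text
clock: 14.7
eef_pos: [393.8, 213.9, 195.1]
tool_rot: [-3.141, 0.001, 1.516]
force: [-0.6, -0.9, -0.7]
width: 0.3
gripper_force: 0.0
```

Call:
{"method": "move_arm", "body": {
  "plan": [
    [[15,1,0],[0,0,0],0],
    [[15,0,0],[0,0,0],0],
    [[15,0,0],[0,0,0],0],
    [[10,0,0],[0,0,0],0],
    [[0,0,0],[0,0,0],0]
  ]
}}

```text
clock: 15.32
eef_pos: [450.0, 214.7, 195.1]
tool_rot: [-3.141, -0.0, 1.514]
force: [-0.3, -0.0, 0.4]
width: -0.1
gripper_force: 0.0
```

Inside the gap with no contact. I sweep the door along its arc.

Call:
{"method": "move_arm", "body": {
  "plan": [
    [[3,-5,0],[0,0,0],0],
    [[3,-5,0],[0,0,0],0],
    [[3,-5,0],[0,0,0],0],
    [[2,-6,0],[0,0,0],0],
    [[2,-7,0],[0,0,0],0],
    [[2,-7,0],[0,0,0],0],
    [[2,-8,0],[0,0,0],0],
    [[2,-8,0],[0,0,0],0],
    [[4,-8,0],[0,0,0],0],
    [[4,-7,0],[0,0,0],0]
  ]
}}

```text
clock: 16.58
eef_pos: [476.6, 148.3, 195.4]
tool_rot: [3.141, -0.0, 1.515]
force: [0.4, 1.2, 0.2]
width: 0.3
gripper_force: 0.3
```

Call:
{"method": "move_arm", "body": {
  "plan": [
    [[4,-7,0],[0,0,0],0],
    [[4,-7,0],[0,0,0],0],
    [[4,-7,0],[0,0,0],0],
    [[5,-7,0],[0,0,0],0],
    [[5,-7,0],[0,0,0],0],
    [[6,-6,0],[0,0,0],0],
    [[6,-6,0],[0,0,0],0],
    [[6,-6,0],[0,0,0],0],
    [[6,-6,0],[0,0,0],0],
    [[6,-5,0],[0,0,0],0]
  ]
}}

```text
clock: 17.82
eef_pos: [528.6, 84.5, 195.3]
tool_rot: [-3.142, 0.0, 1.515]
force: [-0.3, 1.1, 0.8]
width: 0.1
gripper_force: 0.3
```

Call:
{"method": "move_arm", "body": {
  "plan": [
    [[7,-5,0],[0,0,0],0],
    [[7,-5,0],[0,0,0],0],
    [[7,-4,0],[0,0,0],0],
    [[7,-4,0],[0,0,0],0],
    [[7,-4,0],[0,0,0],0],
    [[7,-4,0],[0,0,0],0],
    [[7,-3,0],[0,0,0],0],
    [[7,-3,0],[0,0,0],0],
    [[7,-3,0],[0,0,0],0],
    [[7,-2,0],[0,0,0],0]
  ]
}}

```text
clock: 19.08
eef_pos: [598.7, 47.7, 195.3]
tool_rot: [-3.142, 0.0, 1.515]
force: [-0.3, 0.4, 0.5]
width: 0.1
gripper_force: 0.3
```

Call:
{"method": "move_arm", "body": {
  "plan": [
    [[7,-2,0],[0,0,0],0],
    [[7,-2,0],[0,0,0],0],
    [[7,-1,0],[0,0,0],0],
    [[7,0,0],[0,0,0],0],
    [[6,0,0],[0,0,0],0],
    [[4,0,0],[0,0,0],0],
    [[3,0,0],[0,0,0],0],
    [[2,0,0],[0,0,0],0],
    [[1,0,0],[0,0,0],0],
    [[0,0,0],[0,0,0],0]
  ]
}}

```text
clock: 20.32
eef_pos: [642.2, 42.9, 195.3]
tool_rot: [3.142, 0.0, 1.515]
force: [-0.2, -0.1, 0.2]
width: 0.5
gripper_force: 0.1
```

Call:
{"method": "move_arm", "body": {
  "plan": [
    [[-10,0,0],[0,0,0],0],
    [[-30,0,0],[0,0,0],0],
    [[-40,0,30],[0,0,0],0],
    [[-40,-20,40],[0,0,0],0],
    [[-40,-40,40],[0,0,0],0],
    [[0,-50,0],[0,0,0],0],
    [[0,-50,0],[0,0,0],0],
    [[0,-50,0],[0,0,0],0],
    [[0,0,0],[0,0,0],0],
    [[0,0,0],[0,0,0],0]
  ]
}}

```text
clock: 21.58
eef_pos: [485.5, -162.3, 301.3]
tool_rot: [-3.141, -0.001, 1.516]
force: [-0.4, 0.0, 0.1]
width: -0.1
gripper_force: 0.0
```

```bash
python3 - <<'E'
from h import *
a=cams.get_image("top");b=cams.get_image("side")
cv2.imwrite("pics/f.png",cv2.resize(np.hstack([a[100:400,50:530],b[100:400,150:530]]),(800,280)))
O=np.array([542.75,327]);X=np.array([.055,.9985]);Y=np.array([-.9985,.055]);H=O-90*X-110*Y
for t in (1.57,1.68,1.75):
    e=H+218*(np.cos(t)*Y-np.sin(t)*X)-9*(np.cos(t)*X+np.sin(t)*Y); print(t,e,pix("side",[*e,238]),pix("top",[*e,238]))
E
```

```text
1.57 [644.45776795  12.91946094] [280.21392105 272.04346698] [292.99837839 176.35426123]
1.68 [668.426813    13.88924095] [269.85988424 278.13558505] [292.72868418 165.14238835]
1.75 [683.56718368  15.87539191] [263.60038144 282.5094959 ] [291.9016555  158.09258316]
```

View pics/f.png

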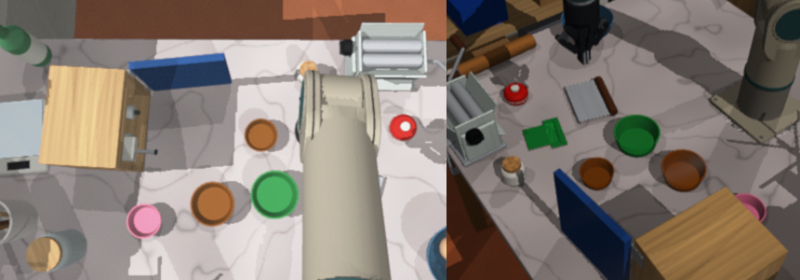

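The final view shows the door edge at about px (297,162), roughly 1.7 rad. The dish stands clear and untouched, the bystanders in view are in place, and the arm is free.

```bash
python3 -c "
from cell import ctrl;print(ctrl.finish_job())"
```

```text
the job is handed in; nothing more can be done
None
```

The job is handed in: the amber dish was slid about 320 mm clear of the hinge, the catch was tripped with a press of about 14 N, and the door was pushed open to roughly 1.7 rad; the last pictures show the dish still clear and the bystanders in view where they stood.

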